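# Pin back the belt tensioner of a board conveyor

### The arm

A 7-joint arm with a two-finger parallel gripper is mounted at the origin on the work surface. World frame = base frame: x ahead of the robot, y to its left, z up, the work surface at z = 0. Lengths are in m, angles in rad, forces in N, time in s.
With the tool pointing down it reaches from about 0.425 to 0.875 m from the base axis. Payload 4.7 kg.
Tool frame: the origin (TCP) lies on the centre line of the jaws, within the pads' length; the fingertips stand 8 mm ahead of it and the grasp point (between the pads) lies 11 mm behind it; x points along the fingers, y is the direction in which the jaws open and shut, and the axes are right-handed (so a half turn about x gives the same grasp; the last joint's range is limited). The gripper opens to 87 mm and grips with 3 to 60 N. Pads are 19 mm wide; open, the fingers measure 117 mm over their backs; the gripper's body (75 mm by 190 mm) begins 51 mm behind the grasp point.
Start: joints at [1.322, 0.321, -0.07, 1.45, 0.023, 1.371, -0.057], TCP at [0.169, -0.628, 0.231] pointing down, gripper open.
Joint ranges: [-2.86, 2.86], [-0.3, 2.09], [-1.38, 1.24], [0.06, 2.45], [-1.56, 4.7], [0.09, 2.05], [-2.69, 2.69]. Speed limits (rad/s): [2.57, 2.57, 3.14, 3.14, 3.14, 3.14, 3.14].

### API

Orientations are given as a 3x3 rotation matrix whose columns are the frame's x, y, z axes.
In Python, from workcell import arm gives the robot as it stands.
- The arm moves only by the shell command python3 -m crank 'ROWS' [FORCE]. ROWS is JSON, a list of rows, each a list of 5 numbers: the opening, from -1 (shut) to 1 (fully open), so that 0 is half open, then the shift along the world's x, y, z scaled (see below), then the turn about the world's z scaled (see below). A call has 1 to 12 rows; each row is the pose to reach, as a shift and turn from the pose commanded when the call began; what a row does not reach only later rows make up. The controller multiplies each number of a shift by 200 mm and each number of a turn by 90 degrees. A row lasts 1/12 s, in which the tool goes at most 41.7 mm and 7.16 degrees, less where a joint would pass 70% of its speed; a pose out of reach is approached as far as the arm can. A call with a number of a shift or a turn outside -1 to 1 is refused whole. A call with a gripper value outside its range is refused whole. The fingers move at their own pace and stop on an object; FORCE is the grip in N (left out, the last holds). Time passes only in rows, so rows that repeat a pose let the fingers close. It gives the time, the measured TCP pose, the force and the opening at its end, in the units of the state.
- arm.get_state(): the state, without advancing time (a new reading comes with each control period).
- arm.read_camera(name): name is "side" or "top"; returns a dict with "image" (384x512x3 uint8, red, green, blue), "mtx" (3x3 intrinsics, pixels), "k1" (the pictures are not rectified: a ray, as slopes to the right and down, at radius r is drawn at 1 + k1 r^2 times it, then the intrinsics apply), "rvec" (rotation vector, rad) and "tvec" (3), from world to camera coordinates, as OpenCV has them. Camera axes: x right, y down, z forward; pixel columns grow to the right and rows downward; lengths in m; the calibration is good to about 2 mm. A picture is of the moment at which its call begins. There is no depth.
- arm.close_job(): hands the job in, once; it reports no verdict.
The state is a dict: "t": time; "q": joint angles; "joint_vel": joint speeds; "effort": joint torques, N m; "position": TCP position; "orientation": TCP orientation; "ft_force": force on the tool from outside, world axes, zero at the start; "wrist_torque": the same for the moment, N m; "grip_width": finger opening in m.
Only numpy, scipy, OpenCV 4.12 (cv2) and the standard library are available. Lean on these libraries where they do the work, as an engineer would, in place of code of your own. Each camera call takes 0.05 s, during which the arm holds its last target.

### The job

The belt is off this conveyor tensioner and a new one is to be fitted. Take the locking pin (the long one with the tall round knob) out of the stand, swing the sprung tension arm back with it and, while holding the arm there, drop the pin fully home into the locking hole in the base, so that the arm stays back against the pin when you let go.

Things in the scene. Friction and masses are not known exactly. Their poses are not given: they have to be found in the camera images.
- pin_head (a point): Knob centre of the locking pin: steel, loose, knob 26 dia x 28 mm, shank 12 dia x 75 mm; foot 89 mm below this point. Starts upright, 40 mm deep in one of 3 holes 70 mm apart in a black block 56 x 210 x 46 mm high; at the start its y axis runs along the row, x across. Lift 50 mm to clear. The other two in the row are shorter, with a 42 mm thin disc head and a 17 mm head.
- lock_hole (a point): Centre of the locking hole's mouth in the flat top of the grey base (200 x 260, 36 mm high, fixed). Hole 16 mm dia, 30 mm deep, mouth flared to 24 mm; the only open hole in the base. z up, y along the base's long side. The arm's pivot is at x +7, y +76 mm in this frame. With the pin home its knob centre is 59 mm above this point. Nothing on the base rises over 36 mm above its top.
- lever_mid (a point): Mid-width of the sprung tension arm, 75 mm from its pivot, between hub and black end wheel (44 mm). Straight bar 18 mm wide, 12 to 26 mm above the base's top (this point 19). x: across the arm, the way it is pushed back; y: from wheel to hub. At rest it lies short of the hole: set the shank down on its -x side, foot 3 to 10 mm over the base, and push it about 65 mm to the hole.
- tensioner (a joint): Angle of the tension arm, rad: 0 at rest on its stop post, grows as it is pushed back (counter-clockwise from above), 0.9 at the far stop, about 0.6 when leaning on the pin in the hole. A spring always turns it back: about 1 N at lever_mid at rest, 3 N at 0.6. The stop posts, 10 mm thick, 28 mm high, stand 45 mm from the pivot.
Not all that is in view belongs to the job. What is shaped like the part that bears pin_head but yellow is not meant.

How it is judged:
By the outcome, as a careful person would: the job done as asked, in the order asked, and still so for the second after the job is handed in, with the robot touching nothing.
It also fails if it takes over 45 s, if anything falls off the work surface, if the arm or the gripper's body presses on something with over 40 N, if the wrist force passes 120 N, or if a joint passes its speed limit or range.

## Working session

There is one attempt and no reset: what is moved stays moved. The work goes in short steps, Python scripts to look and compute and a shell command to move; the robot and the scene stay as the last step left them, time stands still between calls to the robot, and variables do not carry over. Pictures are saved under pics/ and viewed, and the job is handed in when it is done.

```bash
ls; mkdir -p pics
cat > h.py <<'E'
import numpy as np, cv2
from workcell import arm
def cam(n,name=None):
    c=arm.read_camera(n)
    if name: cv2.imwrite('pics/'+name,c['image'][:,:,::-1])
    return c
def ray(c,uv):
    K=np.array(c['mtx']);k1=c['k1']
    p=cv2.undistortPoints(np.array([[uv]],float),K,np.array([k1,0,0,0.]))[0,0]
    R=cv2.Rodrigues(np.array(c['rvec'],float))[0];t=np.array(c['tvec'],float).ravel()
    return -R.T@t, R.T@np.array([p[0],p[1],1.])
def onz(c,uv,z):
    o,d=ray(c,uv); return o+d*(z-o[2])/d[2]
def proj(c,P):
    return cv2.projectPoints(np.array(P,float).reshape(-1,1,3),np.array(c['rvec'],float),np.array(c['tvec'],float),np.array(c['mtx']),np.array([c['k1'],0,0,0.]))[0].reshape(-1,2)
def tri(c1,u1,c2,u2):
    o1,d1=ray(c1,u1);o2,d2=ray(c2,u2)
    s=np.linalg.lstsq(np.stack([d1,-d2],1),o2-o1,rcond=None)[0]
    a=o1+s[0]*d1;b=o2+s[1]*d2
    return (a+b)/2,np.linalg.norm(a-b)
E
python3 - <<'E'
from h import *
np.set_printoptions(precision=4,suppress=True)
s=arm.get_state();print(s)
for n in('side','top'):
    c=cam(n,n+'0.png');o,d=ray(c,(256,192));print(n,o,d,c['k1'],c['mtx'])
E
```

```text
pics
{'t': 0.0, 'q': array([ 1.3221,  0.3218, -0.0701,  1.4517,  0.0226,  1.3708, -0.0569]), 'joint_vel': array([-0.0024,  0.0004,  0.0013,  0.0008, -0.0014, -0.0009, -0.0033]), 'effort': array([ -0.0005, -49.1285,  -0.4044, -31.2526,  -0.064 ,   0.0438,
         0.0002]), 'position': array([ 0.1686, -0.6272,  0.2295]), 'orientation': array([[-0.0006,  0.2598, -0.9657],
       [ 0.0018, -0.9657, -0.2598],
       [-1.    , -0.0019,  0.0001]]), 'ft_force': array([0.4051, 0.2343, 0.3967]), 'wrist_torque': array([0.0127, 0.0252, 0.0237]), 'grip_width': 0.08695777073569635}
side [1.0592 0.55   0.7605] [-0.5051 -0.5633 -0.654 ] -0.050592422712699356 [[447.7609   0.     250.6747]
 [  0.     447.7609 190.2014]
 [  0.       0.       1.    ]]
top [ 0.3668 -0.0713  1.1761] [ 0.1354  0.0234 -0.9906] -0.02955353147963265 [[407.6299   0.     259.8574]
 [  0.     407.6299 191.0581]
 [  0.       0.       1.    ]]
```

View pics/side0.png

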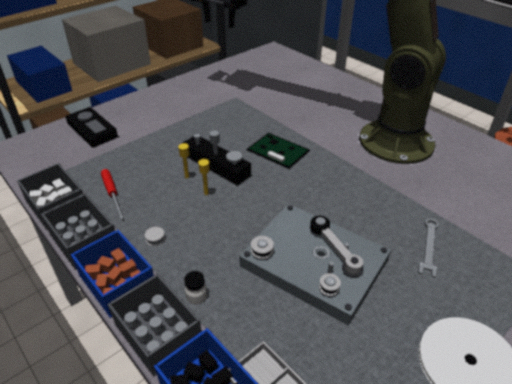

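View pics/top0.png

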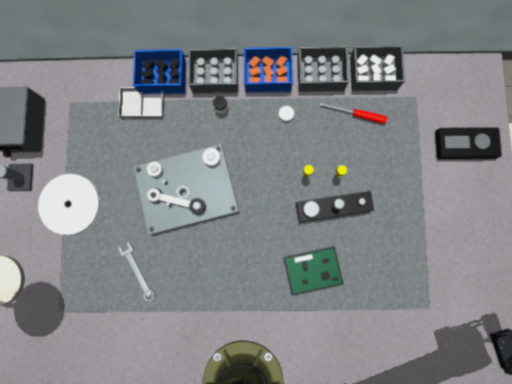

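The top view has the black block near (335,206) with three heads at about (311,209), (339,204) and (362,201). Two yellow knobs stand at (308,170) and (342,170). The grey base is near (187,190), its arm running from the hub at (154,196) to the wheel at (198,206), with the hole near (183,190). Next I'll take close crops.

Run:
```python
import cv2,numpy as np
t=cv2.imread('pics/top0.png');s=cv2.imread('pics/side0.png')
f=lambda i,x,y,w,h,k:cv2.resize(i[y:y+h,x:x+w],(w*k,h*k),interpolation=cv2.INTER_CUBIC)
a=f(t,285,155,100,75,4);b=f(s,160,120,100,75,4)
c=f(t,125,140,120,100,4)[:,:400];d=f(s,235,195,160,125,4)
cv2.imwrite('pics/c1.png',np.hstack([a,b]));cv2.imwrite('pics/c2.png',f(t,125,140,120,100,6));cv2.imwrite('pics/c3.png',d)
```

```text
(no output)
```

View pics/c1.png

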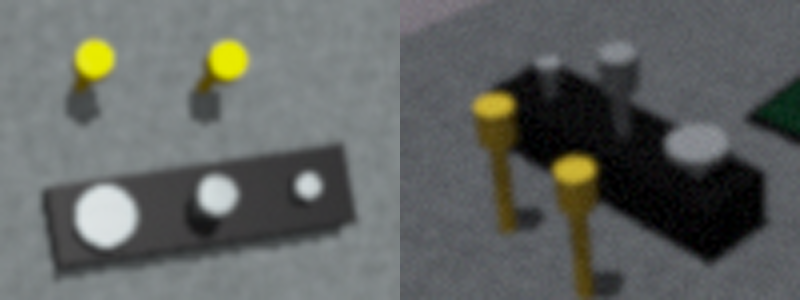

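View pics/c2.png

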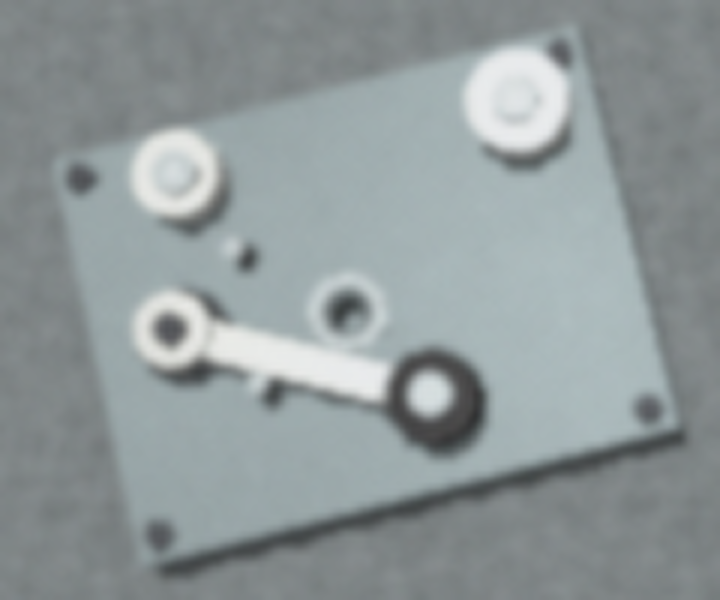

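View pics/c3.png

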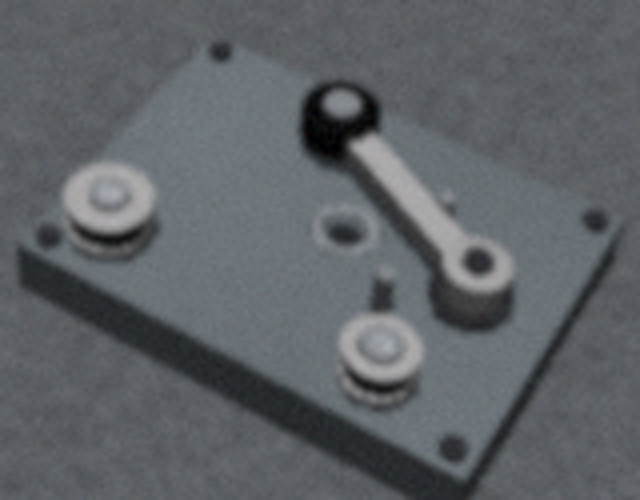

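Candidates for pin_head, by top-view pixel:
- (311,209): disc-headed pin, wide and low. Rejected.
- (339,204): tall round knob in the middle hole. Chosen.
- (362,201): small-headed pin. Rejected.
- (308,170) and (342,170): yellow decoys. Rejected.

The crop supports the choice, showing the tallest grey cylinder knob in the middle of the row. Next I'll measure it.

Run:
```python
from h import *
np.set_printoptions(precision=4,suppress=True)
T=cam('top');S=cam('side')
def blob(c,box,lo,hi=256,mn=5):
    x,y,w,h=box;g=cv2.cvtColor(c['image'],cv2.COLOR_RGB2GRAY)[y:y+h,x:x+w]
    m=((g>=lo)&(g<hi)).astype(np.uint8)
    n,l,st,ce=cv2.connectedComponentsWithStats(m)
    return [(ce[i]+[x,y],st[i,4],st[i,2:4]) for i in range(1,n) if st[i,4]>=mn]
print('top heads');[print(b) for b in blob(T,(295,190,80,32),130)]
print('side heads');[print(b) for b in blob(S,(185,120,70,60),95)]
g=cv2.cvtColor(S['image'],cv2.COLOR_RGB2GRAY);print(g[126:160,205:222])
print('top base');[print(b) for b in blob(T,(133,145,108,92),205)]
print('dark top');[print(b) for b in blob(T,(140,150,95,75),0,90)]
print('dark side');[print(b) for b in blob(S,(240,205,150,100),0,60)]
print('bright side');[print(b) for b in blob(S,(240,205,150,100),130)]
```

```text
top heads
(array([311.355 , 193.8268]), np.int32(231), array([36, 11], dtype=int32))
(array([335.3333, 191.8182]), np.int32(33), array([9, 5], dtype=int32))
(array([344.    , 191.1429]), np.int32(14), array([6, 3], dtype=int32))
(array([353.4, 190.4]), np.int32(5), array([4, 2], dtype=int32))
(array([373.6316, 194.6316]), np.int32(19), array([ 3, 13], dtype=int32))
(array([338.9231, 203.2436]), np.int32(78), array([10, 10], dtype=int32))
(array([361.7188, 200.8125]), np.int32(32), array([6, 7], dtype=int32))
(array([311.0653, 208.4623]), np.int32(199), array([16, 16], dtype=int32))
(array([360.6884, 218.5797]), np.int32(138), array([34,  9], dtype=int32))
side heads
(array([226.3032, 136.2537]), np.int32(950), array([70, 47], dtype=int32))
(array([217.6364, 121.7273]), np.int32(11), array([5, 6], dtype=int32))
(array([200.2857, 130.1429]), np.int32(7), array([4, 3], dtype=int32))
(array([253. , 139.8]), np.int32(5), array([3, 3], dtype=int32))
(array([185.8667, 145.6667]), np.int32(15), array([3, 6], dtype=int32))
(array([203.0323, 162.0968]), np.int32(62), array([11,  7], dtype=int3
[... 3917 characters left out ...]
126), array([30, 48], dtype=int32))
(array([330.    , 268.8421]), np.int32(19), array([5, 6], dtype=int32))
(array([328.6667, 291.0417]), np.int32(24), array([13,  4], dtype=int32))
bright side
(array([320.1111, 220.2222]), np.int32(18), array([7, 4], dtype=int32))
(array([342.9609, 248.7708]), np.int32(384), array([41, 39], dtype=int32))
(array([261.9288, 243.3559]), np.int32(295), array([23, 18], dtype=int32))
(array([320.4, 246.6]), np.int32(5), array([4, 2], dtype=int32))
(array([326.7778, 252.1111]), np.int32(18), array([ 5, 11], dtype=int32))
(array([314.6667, 253.8333]), np.int32(6), array([3, 4], dtype=int32))
(array([329.9611, 280.8132]), np.int32(257), array([22, 17], dtype=int32))
```

Run:
```python
from h import *
np.set_printoptions(precision=4,suppress=True)
T=cam('top');S=cam('side')
for n,a,b in [('knobtop',(338.9,203.2),(214.2,132.5)),('hole',(182.3,191.6),(320.8,252.3)),('hub',(153.1,194.6),(354.4,260)),('wheelcap',(196.1,205.05),(320.1,220.2)),('disc',(311.07,208.46),(234,156)),('small',(361.7,200.8),(197,135.5))]:
    p,e=tri(T,a,S,b);print(n,p,e)
print(onz(T,(338.9,203.2),.109),onz(S,(214.2,132.5),.109))
print('hole z36',onz(T,(182.3,191.6),.036),onz(S,(320.8,252.3),.036))
for z in(.066,):print(onz(T,(153.1,194.6),z),onz(S,(354.4,260),z))
# base bolts in top
f=lambda x,y:((x+.5)/6-.5+125,(y+.5)/6-.5+140)
B=[onz(T,f(*p),.036) for p in [(81,178),(558,52),(648,409),(160,535)]]
for b in B:print(b)
B=np.array(B);print('ctr',B.mean(0)); d=B[0]-B[1]+B[3]-B[2];print('yaw of base y',np.degrees(np.arctan2(-d[0],d[1])))
g=lambda x,y:((x+.5)/4-.5+285,(y+.5)/4-.5+155)
a=onz(T,g(105,216),.055);c=onz(T,g(308,186),.055);print('row',c-a)
```

```text
knobtop [ 0.4797 -0.2634  0.1091] 0.000817208961765851
hole [0.5263 0.1649 0.0355] 0.00042696522414082245
hub [0.5143 0.2399 0.0668] 0.0018094047309398324
wheelcap [0.4837 0.1192 0.0706] 0.0007481614565043014
disc [ 0.4707 -0.1945  0.066 ] 0.0013517434553850381
small [ 0.4895 -0.3327  0.0695] 0.0012851240499044039
[ 0.48   -0.2637  0.109 ] [ 0.4794 -0.2631  0.109 ]
hole z36 [0.5264 0.1646 0.036 ] [0.5265 0.1653 0.036 ]
[0.5149 0.2394 0.066 ] [0.513  0.2402 0.066 ]
[0.5928 0.2931 0.036 ]
[0.6508 0.0648 0.036 ]
[0.4787 0.0219 0.036 ]
[0.4223 0.2507 0.036 ]
ctr [0.5361 0.1576 0.036 ]
yaw of base y 14.06013180151957
row [ 0.019  -0.1407  0.    ]
```

The geometry agrees: the knob top is at z=0.109, the hole at z=0.0355, and the pivot offset matches the text. I'll go over the pin and turn the jaws across the row.

```bash
python3 -m crank '[[1,0.15,0.15,0,0.06],[1,0.3,0.3,0,0.13],[1,0.45,0.45,0,0.2],[1,0.6,0.6,0,0.27],[1,0.75,0.75,0,0.34],[1,0.9,0.9,0,0.41],[1,1,1,0,0.48],[1,1,1,0,0.48]]' 30; python3 -m crank '[[1,0.14,0.2,-0.05,0.07],[1,0.28,0.4,-0.1,0.14],[1,0.42,0.6,-0.15,0.21],[1,0.555,0.82,-0.2,0.28],[1,0.555,0.82,-0.2,0.35],[1,0.555,0.82,-0.2,0.4],[1,0.555,0.82,-0.2,0.4],[1,0.555,0.82,-0.2,0.4]]'
python3 - <<'E'
from h import *
print(arm.get_state()['position'],arm.get_state()['orientation']);cam('top','t1.png');cam('side','s1.png')
i=np.hstack([cv2.resize(cv2.imread('pics/t1.png')[130:280,250:400],(400,400)),cv2.resize(cv2.imread('pics/s1.png')[60:210,140:290],(400,400))]);cv2.imwrite('pics/m1.png',i)
E
```

```text
t: 0.97
position: [0.3761, -0.4203, 0.2312]
orientation: [[0.004, 0.859, -0.512], [0.003, -0.512, -0.859], [-1.0, 0.002, -0.004]]
ft_force: [1.3, 1.0, 0.2]
grip_width: 0.0871
t: 1.63
position: [0.4795, -0.2643, 0.1905]
orientation: [[-0.0, 0.997, 0.072], [-0.001, 0.072, -0.997], [-1.0, -0.0, 0.001]]
ft_force: [-0.1, -1.7, -0.0]
grip_width: 0.0871
[ 0.47950411 -0.26434284  0.19052761] [[-3.98801021e-04  9.97436808e-01  7.15517681e-02]
 [-6.32757398e-04  7.15515078e-02 -9.97436705e-01]
 [-9.99999720e-01 -4.43053687e-04  6.02600705e-04]]
```

View pics/m1.png

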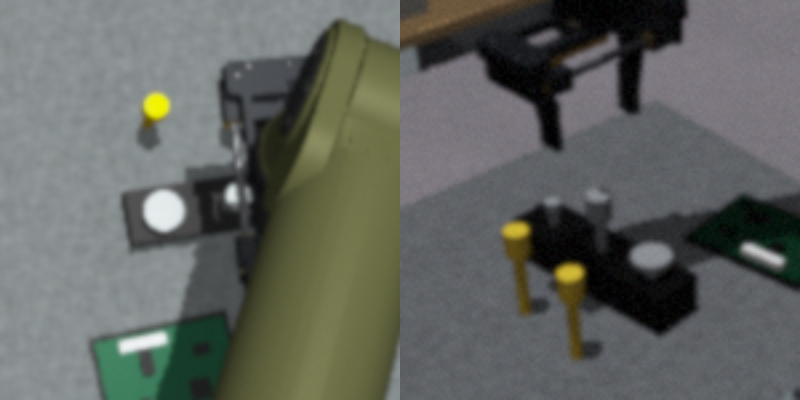

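The gripper is over the middle pin, with the jaws across the row and clear of the yellow pins. Now I'll go down and grip.

```bash
python3 -m crank '[[1,0,0,-0.13,0],[1,0,0,-0.26,0],[1,0,0,-0.39,0],[1,0,0,-0.46,0],[1,0,0,-0.52,0],[1,0,0,-0.52,0]]' 30; python3 -m crank '[[-1,0,0,0,0],[-1,0,0,0,0],[-1,0,0,0,0],[-1,0,0,0,0],[-1,0,0,0,0],[-1,0,0,0,0],[-1,0,0,0,0],[-1,0,0,0,0]]' 45
```

```text
t: 2.23
position: [0.4777, -0.2643, 0.0842]
orientation: [[-0.004, 0.997, 0.071], [0.002, 0.071, -0.997], [-1.0, -0.003, -0.002]]
ft_force: [0.0, 0.8, -0.9]
grip_width: 0.087
t: 2.9
position: [0.4799, -0.2637, 0.0867]
orientation: [[0.0, 0.997, 0.074], [-0.0, 0.074, -0.997], [-1.0, 0.0, 0.0]]
ft_force: [-0.2, -0.4, -0.0]
grip_width: 0.0416
```

```bash
python3 -m crank '[[-1,0,0,0,0],[-1,0,0,0,0],[-1,0,0,0,0],[-1,0,0,0,0],[-1,0,0,0,0],[-1,0,0,0,0]]' 45
```

```text
t: 3.4
position: [0.4798, -0.2637, 0.0866]
orientation: [[-0.0, 0.997, 0.074], [0.0, 0.074, -0.997], [-1.0, -0.0, -0.0]]
ft_force: [0.2, -0.2, 0.4]
grip_width: 0.0249
```

```bash
python3 -m crank '[[-1,0,0,0.08,0],[-1,0,0,0.16,0],[-1,0,0,0.24,0],[-1,0,0,0.34,0],[-1,0,0,0.44,0],[-1,0,0,0.54,0],[-1,0,0,0.6,0],[-1,0,0,0.6,0]]'
python3 - <<'E'
from h import *
print(arm.get_state()['position'],arm.get_state()['grip_width']);cam('top','t2.png');cam('side','s2.png')
i=np.hstack([cv2.resize(cv2.imread('pics/t2.png')[130:280,250:400],(400,400)),cv2.resize(cv2.imread('pics/s2.png')[40:190,140:290],(400,400))]);cv2.imwrite('pics/m2.png',i)
E
```

```text
t: 4.07
position: [0.4813, -0.2644, 0.2093]
orientation: [[0.004, 0.997, 0.074], [-0.003, 0.074, -0.997], [-1.0, 0.004, 0.003]]
ft_force: [0.4, 0.1, -1.7]
grip_width: 0.0247
[ 0.48128801 -0.26435968  0.20925885] 0.02469380533199271
```

View pics/m2.png

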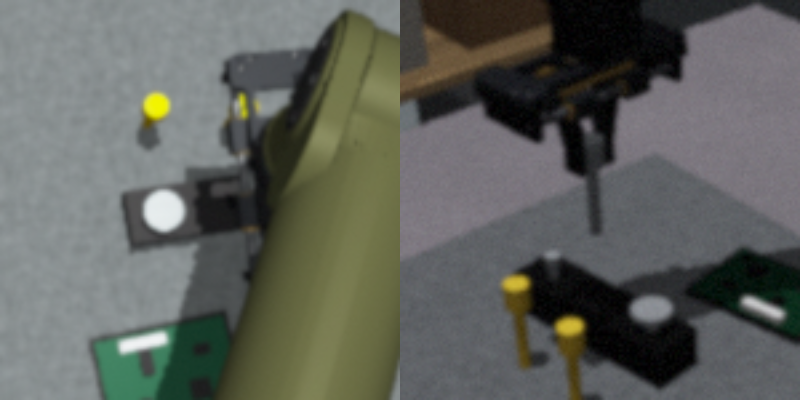

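The pin is held upright and clear of the stand, with its foot at about crop pixel (596,233). The other two pins are undisturbed. I'll carry it to the arm's near side.

```bash
python3 -m crank '[[-1,0,0.1,0,0],[-1,0,0.25,0,0],[-1,0,0.4,0,0],[-1,0,0.55,0,0],[-1,0,0.7,0,0],[-1,0,0.85,0,0],[-1,0,1,0,0]]'; python3 -m crank '[[-1,0,0.15,0,0],[-1,0,0.3,0,0],[-1,0,0.45,0,0],[-1,0,0.6,0,0],[-1,0,0.75,0,0],[-1,0,0.9,0,0],[-1,0,1,0,0],[-1,0,1,0,0],[-1,0,1,0,0],[-1,0,1,0,0]]'
python3 - <<'E'
from h import *
s=arm.get_state();print(s['position'],s['grip_width'],s['ft_force']);c=cam('side','s3.png')
P=s['position']
print(proj(c,[P+[0,0,-.0805],P+[0,0,-.0665]]))
cv2.imwrite('pics/m3.png',cv2.resize(cv2.imread('pics/s3.png')[100:325,200:425],(600,600)))
E
```

```text
t: 4.75
position: [0.4785, -0.0623, 0.2047]
orientation: [[-0.003, 0.997, 0.074], [0.001, 0.074, -0.997], [-1.0, -0.003, -0.001]]
ft_force: [0.4, -0.3, -0.7]
grip_width: 0.0248
t: 5.58
position: [0.4792, 0.1351, 0.2053]
orientation: [[-0.002, 0.997, 0.074], [-0.001, 0.074, -0.997], [-1.0, -0.002, 0.001]]
ft_force: [0.1, -0.5, -1.6]
grip_width: 0.0249
[0.4792251  0.13513585 0.20528891] 0.024930248943563875 [ 0.05158801 -0.50006449 -1.57855006]
[[329.52204005 204.7524288 ]
 [330.27545632 199.79277674]]
```

View pics/m3.png

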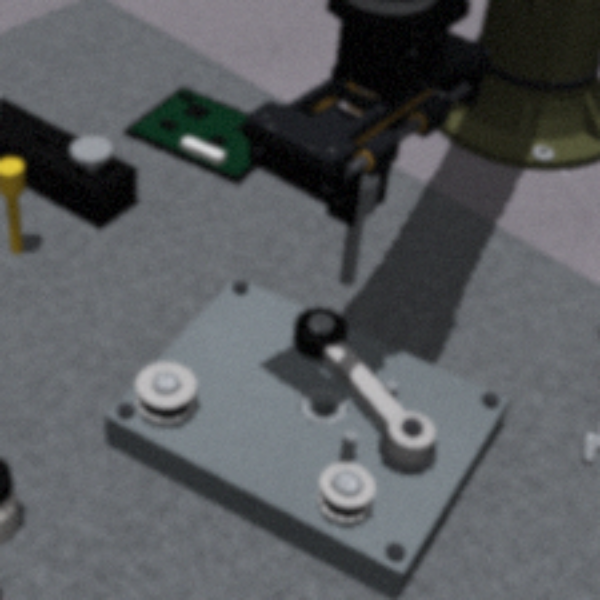

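The pin is still straight: the foot shows at (330.5,205.7) against a predicted (329.5,204.8). Next I'll move beside the arm and then lower it.

```bash
python3 -m crank '[[-1,-0.02,0.1,0,0],[-1,-0.04,0.2,0,0],[-1,-0.04,0.2,-0.08,0],[-1,-0.04,0.2,-0.16,0],[-1,-0.04,0.2,-0.24,0],[-1,-0.04,0.2,-0.32,0],[-1,-0.04,0.2,-0.38,0],[-1,-0.04,0.2,-0.41,0],[-1,-0.04,0.2,-0.41,0],[-1,-0.04,0.2,-0.41,0]]'
python3 - <<'E'
from h import *
s=arm.get_state();print(s['position'],s['grip_width'],s['ft_force']);c=cam('side','s4.png');cam('top','t4.png')
P=s['position']
print(proj(c,[P+[0,0,-.0805],P+[0,0,-.0665]]))
cv2.imwrite('pics/m4.png',np.hstack([cv2.resize(cv2.imread('pics/s4.png')[180:330,235:385],(400,400)),cv2.resize(cv2.imread('pics/t4.png')[130:280,110:260],(400,400))]))
E
```

```text
t: 6.47
position: [0.4721, 0.176, 0.1247]
orientation: [[-0.0, 0.997, 0.073], [0.0, 0.073, -0.997], [-1.0, -0.0, -0.0]]
ft_force: [-0.0, 0.1, -0.2]
grip_width: 0.0247
[0.47205469 0.17595146 0.12471827] 0.024709110033696437 [-0.00972118  0.11357066 -0.16673455]
[[341.69169921 240.06780536]
 [342.54100013 235.61851564]]
```

View pics/m4.png

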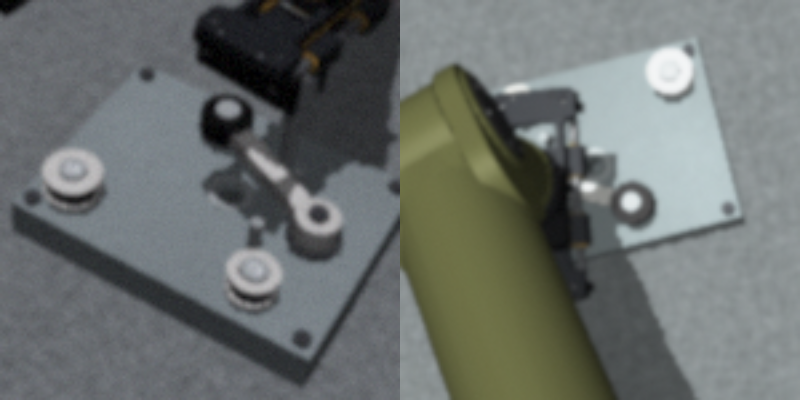

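The foot is about 8 mm over the base on the near side of the arm, which hasn't moved. Now I'll push along an arc to the hole.

```bash
python3 -m crank '[[-1,0.03,-0.015,0,0],[-1,0.06,-0.03,0,0],[-1,0.09,-0.042,0,0],[-1,0.12,-0.048,0,0],[-1,0.15,-0.053,0,0],[-1,0.18,-0.056,0,0],[-1,0.21,-0.057,0,0],[-1,0.24,-0.057,0,0],[-1,0.26,-0.056,0,0],[-1,0.275,-0.055,0,0],[-1,0.275,-0.055,0,0],[-1,0.275,-0.055,0,0]]'
python3 - <<'E'
from h import *
s=arm.get_state();print(s['position'],s['grip_width'],s['ft_force'],s['wrist_torque']);c=cam('side','s5.png');cam('top','t5.png')
P=s['position']
print(proj(c,[P+[0,0,-.0805],P+[0,0,-.0665]]))
cv2.imwrite('pics/m5.png',np.hstack([cv2.resize(cv2.imread('pics/s5.png')[180:330,235:385],(400,400)),cv2.resize(cv2.imread('pics/t5.png')[130:280,110:260],(400,400))]))
E
```

```text
t: 7.57
position: [0.5265, 0.1652, 0.1242]
orientation: [[-0.001, 0.997, 0.075], [-0.0, 0.075, -0.997], [-1.0, -0.001, 0.0]]
ft_force: [-2.6, 0.4, -2.1]
grip_width: 0.0246
[0.52651721 0.16524532 0.12424813] 0.02464609833210615 [-2.59095391  0.44605236 -2.10165014] [0.1128176  0.78553903 0.03076067]
[[321.16749961 249.86821642]
 [321.83820707 245.41588124]]
```

View pics/m5.png

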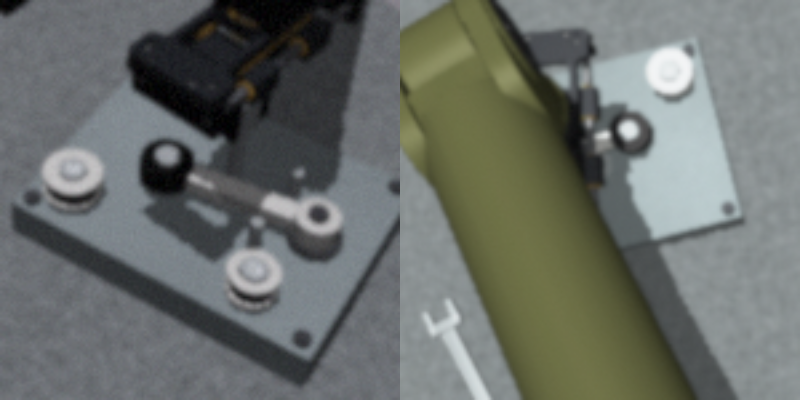

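The arm has swung back onto the pin and the side load of about 2.6 N is what I expected. Now I'll lower the pin into the hole gently.

```bash
python3 -m crank '[[-1,0,0,-0.02,0],[-1,0,0,-0.04,0],[-1,0,0,-0.06,0],[-1,0,0,-0.08,0],[-1,0,0,-0.1,0],[-1,0,0,-0.1,0],[-1,0,0,-0.1,0]]'
```

```text
t: 8.25
position: [0.5262, 0.1649, 0.1037]
orientation: [[-0.002, 0.997, 0.074], [-0.0, 0.074, -0.997], [-1.0, -0.002, 0.0]]
ft_force: [-4.1, -0.8, -3.2]
grip_width: 0.0252
```

```bash
python3 -m crank '[[-1,0,0,-0.02,0],[-1,0,0,-0.04,0],[-1,0,0,-0.06,0],[-1,0,0,-0.075,0],[-1,0,0,-0.085,0],[-1,0,0,-0.085,0],[-1,0,0,-0.085,0]]'
```

```text
t: 8.83
position: [0.5263, 0.1652, 0.087]
orientation: [[-0.001, 0.997, 0.074], [-0.0, 0.074, -0.997], [-1.0, -0.001, 0.0]]
ft_force: [-3.1, -1.7, -4.2]
grip_width: 0.0246
```

```bash
python3 -m crank '[[-1,0,0,-0.005,0],[-1,0,0,-0.01,0],[-1,0,0,-0.01,0],[-1,0,0,-0.01,0]]'
```

```text
t: 9.17
position: [0.5271, 0.1654, 0.0864]
orientation: [[0.001, 0.997, 0.074], [-0.0, 0.074, -0.997], [-1.0, 0.001, 0.0]]
ft_force: [-3.6, -1.6, 5.6]
grip_width: 0.0252
```

The vertical force flipped sign, so the pin is bottomed at z≈0.0864 as predicted. Now I'll release and go straight up.

```bash
python3 -m crank '[[-0.5,0,0,0,0],[-0.2,0,0,0,0],[0.1,0,0,0,0],[0.3,0,0,0,0],[0.3,0,0,0,0],[0.3,0,0,0,0],[0.3,0,0,0,0],[0.3,0,0,0,0]]'; python3 -m crank '[[0.3,0,0,0.05,0],[0.3,0,0,0.12,0],[0.3,0,0,0.2,0],[0.3,0,0,0.35,0],[0.3,0,0,0.5,0],[0.3,0,0,0.65,0],[0.3,0,-0.2,0.65,0],[0.3,0,-0.4,0.65,0],[0.3,0,-0.6,0.65,0],[0.3,0,-0.8,0.65,0],[0.3,0,-1,0.65,0],[0.3,0,-1,0.65,0]]'
python3 - <<'E'
from h import *
s=arm.get_state();print(s['t'],s['position'],s['ft_force'])
c=cam('side','s6.png');T=cam('top','t6.png')
k=np.array([.5264,.165,.109]);print(proj(c,k),proj(T,k))
cv2.imwrite('pics/m6.png',np.hstack([cv2.resize(cv2.imread('pics/s6.png')[180:330,235:385],(400,400)),cv2.resize(cv2.imread('pics/t6.png')[130:280,110:260],(400,400))]))
E
```

```text
t: 9.83
position: [0.5273, 0.1654, 0.0857]
orientation: [[0.001, 0.997, 0.074], [0.0, 0.074, -0.997], [-1.0, 0.001, -0.0]]
ft_force: [-0.4, -0.4, 0.1]
grip_width: 0.0556
t: 10.83
position: [0.5269, -0.0453, 0.2168]
orientation: [[0.001, 0.998, 0.062], [-0.006, 0.062, -0.998], [-1.0, 0.001, 0.006]]
ft_force: [0.7, -0.1, -1.1]
grip_width: 0.0564
10.8333 [ 0.52686217 -0.04530197  0.21681603] [ 0.66764813 -0.0613142  -1.08106279]
[[324.35074475 228.25135354]] [[176.55525233 187.87212939]]
```

View pics/m6.png

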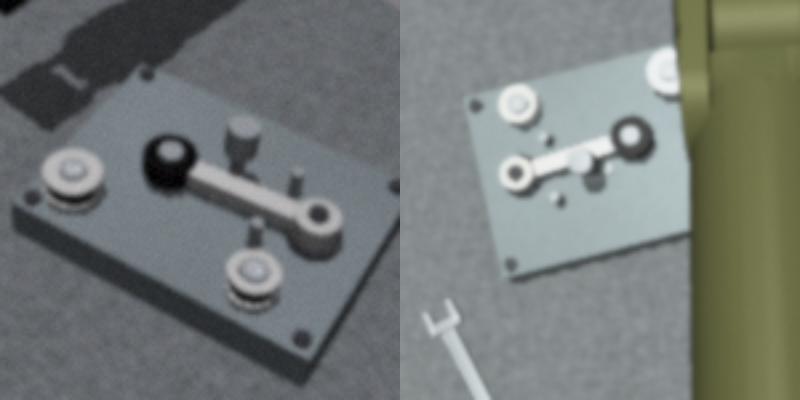

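The arm stays back against the pin in both views. The knob at top-view (177.5,190.7) is about 3 px off the upright prediction, which could be lean in the 4 mm of clearance. I'll check its height and tilt.

Run:
```python
from h import *
np.set_printoptions(precision=4,suppress=True)
T=cam('top');S=cam('side')
for c,(x,y,w,h),n in[(T,(160,175,50,40),'kt'),(S,(305,215,45,50),'ks')]:
    cv2.imwrite('pics/%s.png'%n,cv2.resize(c['image'][y:y+h,x:x+w,::-1],(w*8,h*8),interpolation=cv2.INTER_CUBIC))
a=cv2.imread('pics/kt.png');b=cv2.imread('pics/ks.png');o=np.zeros((400,770,3),np.uint8);o[:320,:400]=a;o[:400,405:765]=b;cv2.imwrite('pics/k.png',o)
```

```text
(no output)
```

View pics/k.png

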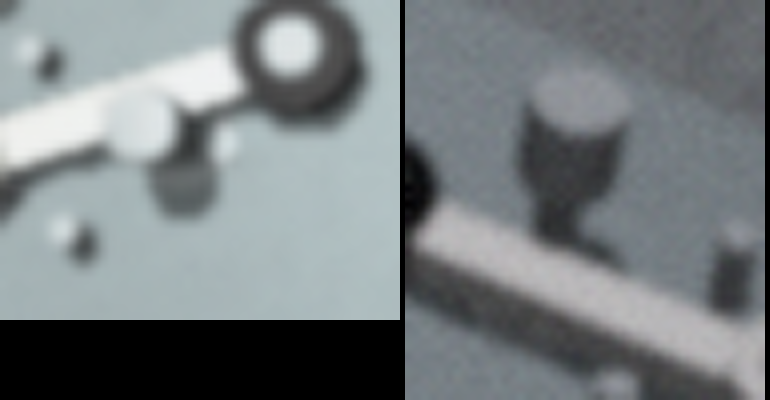

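Run:
```python
from h import *
np.set_printoptions(precision=4,suppress=True)
T=cam('top');S=cam('side')
p,e=tri(T,(177.3,190.2),S,(326.7,227.3));print(p,e)
d=p-np.array([.5264,.165,.036]);print(d,np.linalg.norm(d),np.degrees(np.arctan2(np.hypot(*d[:2]),d[2])))
# arm angle: wheel cap
w=onz(T,(160+290/8-.44,175+45/8-.44),.0706);r=w[:2]-np.array([.5145,.240]);print(w,np.arctan2(r[0],-r[1])-np.arctan2(-.0308,.121))
```

```text
[0.5197 0.1643 0.1068] 0.002237913807034626
[-0.0067 -0.0007  0.0708] 0.071130525554849 5.409115913402249
[0.5529 0.1205 0.0706] 0.5598926996288522
```

```bash
python3 -m crank '[[0.3,0,0,0,0],[0.3,0,0,0,0],[0.3,0,0,0,0],[0.3,0,0,0,0],[0.3,0,0,0,0],[0.3,0,0,0,0]]'
python3 - <<'E'
from h import *
S=cam('side','s9.png');T=cam('top','t9.png')
for n,b in(('s',(215,265,285,365)),('t',(175,215,140,205))):
    A=cv2.imread(f'pics/{n}6.png').astype(int);B=cv2.imread(f'pics/{n}9.png').astype(int)
    D=cv2.blur(np.abs(A-B)[b[0]:b[1],b[2]:b[3]].mean(2),(3,3));print(n,D.max(),D.mean())
E
```

```text
t: 11.63
position: [0.5268, -0.0346, 0.2155]
orientation: [[0.0, 0.997, 0.074], [0.0, 0.074, -0.997], [-1.0, 0.0, -0.0]]
ft_force: [0.2, -0.3, -0.6]
grip_width: 0.0565
s 7.814814814814814 2.7374444444444443
t 1.1481481481481481 0.5322364672364672
```

Nothing in the scene is moving: the differences between frames are at noise level. I'll hand it in.

```bash
python3 -c "
from workcell import arm
print(arm.close_job())"
```

```text
the job is handed in; nothing more can be done
None
```

The locking pin is home in the base hole and holds the tension arm back. I handed the job in at about 12 s with the gripper clear. I lifted the tall-knob pin from the middle hole of the block and set its shank on the near side of the arm. I then pushed the arm back to the hole, lowered the pin until it bottomed, let go and moved away.

**Last checks:**
- **Seating:** the pin bottomed at TCP z 0.0864, against an expected 0.0865, with the vertical force switching to +5.6 N. The knob top measures 71 mm from the hole mouth, against 73 mm nominal; my two camera rays missed each other by 2.2 mm there.
- **Arm angle:** about 0.56 rad, slightly under the stated "about 0.6".
- **Lean:** the pin is not quite upright. It leans about 5° toward the arm's rest side, which fits its 4 mm of play in the hole and also explains the lower arm angle.
- **Stability:** pictures taken up to about a second apart after release showed no movement. The largest contact force I read was about 6 N.

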